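Close out a batch at the packing bench

ROBOT

A 7-joint arm with a two-finger parallel gripper is mounted at the origin on the work surface. World frame = base frame: x ahead of the robot, y to its left, z up, the work surface at z = 0. Lengths are in m, angles in rad, forces in N, time in s.
With the tool pointing down it reaches from about 0.425 to 0.95 m from the base axis. Payload 4.7 kg.
Tool frame: the origin (TCP) lies on the centre line of the jaws, within the pads' length; the fingertips stand robot.nose_length ahead of it and the grasp point (between the pads) lies 8 mm behind it (robot.nose_length is the distance from the TCP to the fingertips, in m); z points along the fingers, x is the direction in which the jaws open and shut, and the axes are right-handed (so a half turn about z gives the same grasp; the last joint's range is limited). The gripper opens to 85 mm and grips with 20 to 120 N. Pads are 22 mm wide; open, the fingers measure 114 mm over their backs; the gripper's body (76 mm by 85 mm) begins 54 mm behind the grasp point. The pads swing forward as they close: fully open they stand 13 mm farther back than shut.
Start: joints at [-1.243, 0.469, -0.049, 1.532, 0.024, 1.141, -0.082], TCP at [0.236, 0.633, 0.242] pointing down, gripper open.
Joint ranges: [-2.59, 2.59], [-0.33, 1.99], [-1.39, 1.29], [0.1, 2.45], [-1.04, 4.18], [0.21, 1.99], [-2.66, 2.66]. Speed limits (rad/s): [2.57, 2.57, 3.14, 3.14, 3.14, 3.14, 3.14].

INTERFACE

Orientations are given as [roll, pitch, yaw] about the fixed x, y, z axes, in that order (R = Rz(yaw) Ry(pitch) Rx(roll)).
In Python, from plant import robot gives the robot as it stands. Calls block until the motion is done:
- robot.goto(position, orientation): joint-space move of the TCP to a pose.
- robot.move_straight(position, vel=0.15, attitude=None, contact_N=None): straight line of the TCP; attitude=None keeps the orientation; vel is the mean speed in m/s. With contact_N (N) it stops when the force on the tool has changed by that much, and returns True; else False.
- robot.move_joints(angles): joint-space move.
- robot.grip(opening, strength=None): opening from 0.0 (shut) to 1.0 (fully open); strength is the grip in N (None keeps the last); returns when the fingers have stopped.
- robot.sleep(seconds).
- robot.inverse_kinematics(position, orientation): joint angles nearest the present ones, or None.
- robot.sense(): the state.
- robot.grab_frame(name): name is "scene" or "top"; returns a dict with "image" (384x512x3 uint8, red, green, blue), "range_z" (384x512 float32, m along the optical axis (not along the pixel's ray), 0 where there is no reading), "fx", "fy", "cx", "cy" (pixels), "dist_coeffs" ([k1, k2, p1, p2, k3] as OpenCV has them; the pictures are not rectified), "R" (3x3) and "t" (3): a world point X has camera coordinates R X + t. Camera axes: x right, y down, z forward; pixel columns grow to the right and rows downward; lengths in m; the calibration is good to about 2 mm. A picture is of the moment at which its call begins.
A pose or a line that the arm cannot do raises robot.IKError and nothing moves.
- robot.close_job(): hands the job in, once; it reports no verdict.
The state is a dict: "t": time; "joint_pos": joint angles; "joint_velocities": joint speeds; "effort": joint torques, N m; "tcp_pos": TCP position; "tcp_rot": TCP orientation; "wrist_force": force on the tool from outside, world axes, zero at the start; "torque": the same for the moment, N m; "opening": opening from 0.0 (shut) to 1.0 (fully open).
Only numpy, scipy, OpenCV 4.12 (cv2) and the standard library are available. Lean on these libraries where they do the work, as an engineer would, in place of code of your own. Each camera call takes 0.05 s, during which the arm holds its last target.

TASK

Open the batch by swinging the limit switch's roller lever down until it clicks and letting it spring back. Then stack every blue tray on the outfeed carrier, each seated flush on its keys with orange lug over orange lug, and thread every order token onto the tally post. When all are in place, click the switch again and let it go to close the batch; never drive the lever onto its end stop, and leave the bottle, carton and brush where they are.

Things in the scene. Friction and masses are not known exactly. Their poses are not given: they have to be found in the camera images.
- tray1: Blue tray of yellow cartons, 96 (its x) x 62 (y) x 34 mm tall, 0.15-0.31 kg, a solid block; grip across the 62 mm. Origin: centre of underside. Lugs 8 mm tall on top at 38 mm from the middle: orange 12 x 30 (y) mm at +x, white 12 x 14 mm at -x. Notches under the ends, 18 mm long, 10 high: 34 mm wide at +x, 18 at -x (2 mm play a side). Drops flush only orange over orange. May be absent.
- tray1_lug (a point): Centre of the top of tray1's orange lug (38 mm along the tray's +x, 42 mm above its underside).
- tray2: Blue tray of yellow cartons, 96 (its x) x 62 (y) x 34 mm tall, 0.15-0.31 kg, a solid block; grip across the 62 mm. Origin: centre of underside. Lugs 8 mm tall on top at 38 mm from the middle: orange 12 x 30 (y) mm at +x, white 12 x 14 mm at -x. Notches under the ends, 18 mm long, 10 high: 34 mm wide at +x, 18 at -x (2 mm play a side). Drops flush only orange over orange. May be absent.
- tray2_lug (a point): Centre of the top of tray2's orange lug (38 mm along the tray's +x, 42 mm above its underside).
- tray3: Blue tray of yellow cartons, 96 (its x) x 62 (y) x 34 mm tall, 0.15-0.31 kg, a solid block; grip across the 62 mm. Origin: centre of underside. Lugs 8 mm tall on top at 38 mm from the middle: orange 12 x 30 (y) mm at +x, white 12 x 14 mm at -x. Notches under the ends, 18 mm long, 10 high: 34 mm wide at +x, 18 at -x (2 mm play a side). Drops flush only orange over orange. May be absent.
- tray3_lug (a point): Centre of the top of tray3's orange lug (38 mm along the tray's +x, 42 mm above its underside).
- token1: Green order token: plastic ring 50 mm outside, 22 mm bore, 16 mm tall, 0.03 kg, lying flat. Origin: centre of its underside, axis z. It may be absent.
- token2: Red order token: plastic ring 50 mm outside, 22 mm bore, 16 mm tall, 0.03 kg, lying flat. Origin: centre of its underside, axis z. It may be absent.
- token3: Yellow order token: plastic ring 50 mm outside, 22 mm bore, 16 mm tall, 0.03 kg, lying flat. Origin: centre of its underside, axis z. It may be absent.
- carrier: Fixed outfeed carrier: keyed metal plate on a short grey roller bed, 130 (its x) x 85 (its y) x 30 mm tall, a solid block. Origin: centre of its underside. On its top are the same lugs as on a tray: orange at its +x end (38 mm from the middle), white at its -x end.
- carrier_seat (a point): Centre of the carrier's top face (30 mm up), axes as the carrier: where the underside centre of the first tray goes; the next trays sit 34 mm higher each.
- switch: Fixed roller-lever limit switch: grey housing 40 (its x) x 34 (its y) mm, top 90 mm up, on a dark 90 x 80 x 8 mm foot. Origin: centre of the foot's underside (z=0). The lever pivots about the switch's own y axis at 70 mm height (x = 0, lever on the +y side).
- switch_lever (a joint): Lever angle, rad: 0 at rest, when the 50 mm lever points up and out at 45 degrees towards the switch's +x; pressing its roller down and out swings it towards its +x and grows the value. It clicks at 0.5; the hard end stop is at 1.05. A spring brings it back; about 5 N at the roller at the click.
- roller (a point): Centre of the black roller (20 mm diameter, 14 mm wide, axis along the switch's y) on the lever's end, 50 mm from the pivot axis, 34 mm to the switch's +y side; at rest about 105 mm above the bench. It moves with the lever.
- tally: Fixed tally post: steel post 12 mm diameter, pointed top 64 mm above the bench, on a dark wooden disc 76 mm diameter and 8 mm thick. Origin: centre of the disc's underside.
- tally_foot (a point): Foot of the post, on the top of the disc (8 mm up): where the underside of the first token rests; the next ones lie 16 mm higher each.
- bottle: Bystander: green bottle, 56 mm diameter, 130 mm tall. Origin: centre of its underside.
- block: Bystander: small brown carton 50 x 110 x 45 mm. Origin: centre of its underside.
- brush: Bystander: hand brush about 200 mm long lying on the bench. Origin: near its middle, under it.
There are look-alikes about, which are no part of the job. Leave any black look-alike of the token2 alone. Of the things that look like the token3, the smaller one is meant.

How it is judged:
On the way, in this order (a step that is already met when the one before it is completed fails the run):
1. lever swung past its click (over 0.5 rad) (value of joint switch_lever above 0.5 rad), for 0.1 s.
2. lever let go, back at rest (value of joint switch_lever below 0.08 rad), for 0.2 s.
3. every tray seated on the carrier and every token on the post, all let go (horizontal distance between each of tray1, tray2, tray3 and carrier_seat below 0.01 m and x of each of tray1_lug, tray2_lug, tray3_lug in the frame of carrier_seat above 0.025 m and angle between the x axis of each of tray1, tray2, tray3 and the x axis of carrier_seat, either way round below 0.12 rad and angle between each of tray1, tray2, tray3's own z axis and vertical below 0.07 rad and (z of tray1 in the frame of carrier_seat between -0.004 and 0.004 m or z of tray1 in the frame of carrier_seat between 0.03 and 0.038 m or z of tray1 in the frame of carrier_seat between 0.064 and 0.072 m) and (z of tray2 in the frame of carrier_seat between -0.004 and 0.004 m or z of tray2 in the frame of carrier_seat between 0.03 and 0.038 m or z of tray2 in the frame of carrier_seat between 0.064 and 0.072 m) and (z of tray3 in the frame of carrier_seat between -0.004 and 0.004 m or z of tray3 in the frame of carrier_seat between 0.03 and 0.038 m or z of tray3 in the frame of carrier_seat between 0.064 and 0.072 m) and horizontal distance between each of token1, token2, token3 and tally_foot below 0.009 m and z of token1 in the frame of tally_foot between -0.004 and 0.038 m and angle between each of token1, token2, token3's own z axis and vertical below 0.12 rad and z of token2 in the frame of tally_foot between -0.004 and 0.038 m and z of token3 in the frame of tally_foot between -0.004 and 0.038 m and contact force between the fingers and tray1 below 0.5 N and contact force between the fingers and tray2 below 0.5 N and contact force between the fingers and tray3 below 0.5 N and contact force between the fingers and token1 below 0.5 N and contact force between the fingers and token2 below 0.5 N and contact force between the fingers and token3 below 0.5 N), for 0.3 s.
4. lever swung past its click again (value of joint switch_lever above 0.5 rad), for 0.1 s.
5. lever let go again, back at rest (value of joint switch_lever below 0.08 rad), for 0.2 s.
At the end, for the whole second after the job is handed in: Each tray: centre within 10 mm of the stack, within 4 mm of a level (0, 34, 68 mm up), tilt under 0.07, turned under 0.12 rad, orange over orange. Each token flat round the post, underside at most 38 mm above its foot. All still; lever below 0.08 rad (horizontal distance between each of tray1, tray2, tray3 and carrier_seat below 0.01 m and x of each of tray1_lug, tray2_lug, tray3_lug in the frame of carrier_seat above 0.025 m and angle between the x axis of each of tray1, tray2, tray3 and the x axis of carrier_seat, either way round below 0.12 rad and angle between each of tray1, tray2, tray3's own z axis and vertical below 0.07 rad and (z of tray1 in the frame of carrier_seat between -0.004 and 0.004 m or z of tray1 in the frame of carrier_seat between 0.03 and 0.038 m or z of tray1 in the frame of carrier_seat between 0.064 and 0.072 m) and (z of tray2 in the frame of carrier_seat between -0.004 and 0.004 m or z of tray2 in the frame of carrier_seat between 0.03 and 0.038 m or z of tray2 in the frame of carrier_seat between 0.064 and 0.072 m) and (z of tray3 in the frame of carrier_seat between -0.004 and 0.004 m or z of tray3 in the frame of carrier_seat between 0.03 and 0.038 m or z of tray3 in the frame of carrier_seat between 0.064 and 0.072 m) and horizontal distance between each of token1, token2, token3 and tally_foot below 0.009 m and z of token1 in the frame of tally_foot between -0.004 and 0.038 m and angle between each of token1, token2, token3's own z axis and vertical below 0.12 rad and z of token2 in the frame of tally_foot between -0.004 and 0.038 m and z of token3 in the frame of tally_foot between -0.004 and 0.038 m and linear speed of each of tray1, tray2, tray3, token1, token2, token3 below 0.03 m/s and value of joint switch_lever below 0.08 rad); the robot touches nothing.
It fails at once if lever driven onto its end stop (over 1.02 rad) (value of joint switch_lever above 1.02 rad).
It fails at once if bottle, carton or brush moved by over 5 cm (distance of any of bottle, block, brush from where it was at the start of the episode above 0.05 m).
Of tray1, tray2, tray3 only 2 to 3 are there at a start; the rules pass over those that are not, and their reading is None.
Of token1, token2, token3 only 2 to 3 are there at a start; the rules pass over those that are not, and their reading is None.
At some moment in a run one of tray1, tray2, tray3, token1, token2, token3 may be knocked a few centimetres aside while the robot is not near it.
Once in a run the grip may slacken for a moment while it holds something.
It also fails if it takes over 210 s, if anything falls off the work surface, if the arm or the gripper's body presses on something with over 40 N, if the wrist force passes 120 N, or if a joint passes its speed limit or range.

## Working session

There is one attempt and no reset: what is moved stays moved. The work goes in short steps, each a Python script; the robot and the scene stay as the last script left them, time stands still between calls to the robot, and variables do not carry over. Pictures are saved under pics/ and viewed, and the job is handed in when it is done.

```bash
ls -la; mkdir -p pics
python3 - <<'E'
from plant import robot
import cv2,numpy as np
print(robot.sense(), robot.nose_length)
for n in ("scene","top"):
    f=robot.grab_frame(n)
    cv2.imwrite(f"pics/{n}0.png",cv2.resize(f["image"][:,:,::-1],(768,576),interpolation=cv2.INTER_CUBIC))
    print(n,f["fx"],f["fy"],f["cx"],f["cy"],f["dist_coeffs"],f["R"],f["t"])
E
```

```text
total 12
drwxr-xr-x  3 agent agent 4096 Dec  7 15:34 .
drwxr-xr-x 23 root  root  4096 Dec  7 15:34 ..
drwxr-xr-x  2 agent agent 4096 Dec  7 15:34 pics
{'t': 0.0, 'joint_pos': array([-1.24288815,  0.46946404, -0.04860731,  1.5337095 ,  0.02410472,
        1.14099457, -0.08231533]), 'joint_velocities': array([-0.00088649, -0.00048721,  0.00111421, -0.00334092,  0.0002895 ,
       -0.00067854,  0.00042662]), 'effort': array([ 3.49115790e-04, -5.10317767e+01, -4.64873482e-02, -2.37713134e+01,
        1.06546754e-02,  7.60552852e-03, -3.00120377e-06]), 'tcp_pos': array([0.23555222, 0.63195782, 0.24123961]), 'tcp_rot': array([3.14152043e+00, 1.98823705e-03, 1.21401773e+00]), 'wrist_force': array([ 0.36359883, -0.32261945, -0.70208596]), 'torque': array([ 0.01984284,  0.01395615, -0.0121112 ]), 'opening': 1.001653903288864} 0.011
scene 358.11518159021745 358.11518159021745 255.31557379815447 187.94659645886594 [0.001006 0.       0.       0.       0.      ] [[ 0.07818109  0.99686362 -0.01227348]
 [ 0.71512062 -0.06465408 -0.69600456]
 [-0.69461515  0.04563737 -0.71793246]] [-0.05663365 -0.32000361  1.49597711]
top 496.36313826504943 496.36313826504943 259.31094633587094 186.41655972836148 [0.02593285 0.         0.         0.         0.        ] [[ 0.01997631 -0.99976605  0.00829372]
 [-0.98526927 -0.02109446 -0.16970413]
 [ 0.16983938 -0.00478149 -0.98546016]] [-0.00908024  0.52233191  1.79745561]
```

View pics/scene0.png

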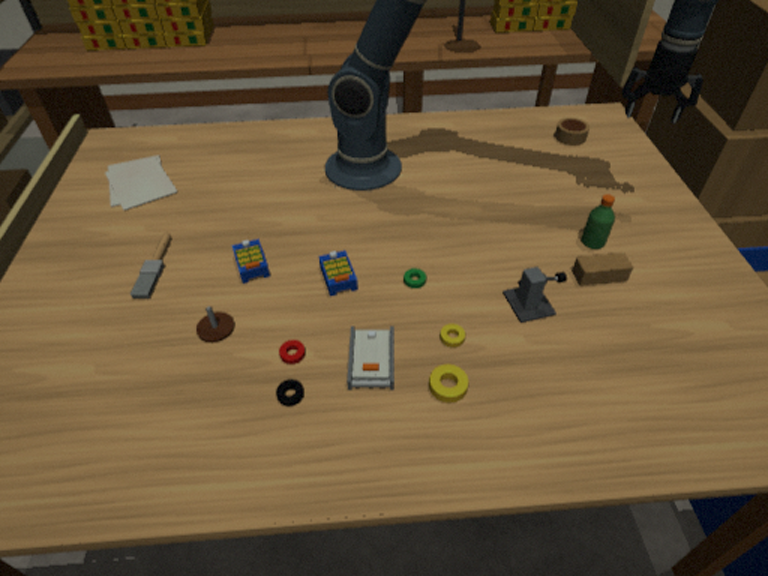

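View pics/top0.png

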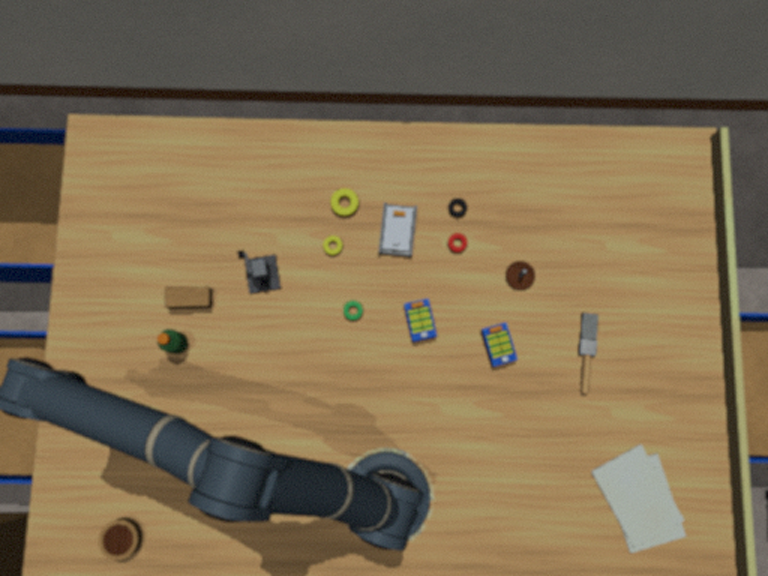

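The scene shows trays at (251,260) and (338,272), and the carrier at (371,357) with its orange lug at the far end. It also shows the tally at (215,326), the switch at (532,293), and bystanders bottle, carton and brush. I see no third tray.

Token candidates in the scene picture:
- **Green:** (415,277), the only one.
- **Red or black:** red at (292,351) and black at (290,392). The red one is meant.
- **Yellow:** (452,335) and a larger one at (449,382). The smaller one should be 50 mm, which I'll check by measuring.

```bash
cat > h.py <<'E'
from plant import robot
import cv2,numpy as np
def frame(n):
    f=robot.grab_frame(n); f["K"]=np.array([[f["fx"],0,f["cx"]],[0,f["fy"],f["cy"]],[0,0,1]])
    f["hsv"]=cv2.cvtColor(f["image"],cv2.COLOR_RGB2HSV); f["cloud"]=cloud(f); return f
def cast(f,px,z):
    px=np.asarray(px,float).reshape(-1,1,2)
    u=cv2.undistortPoints(px,f["K"],np.asarray(f["dist_coeffs"])).reshape(-1,2)
    d=np.c_[u,np.ones(len(u))]@f["R"]; c=-f["R"].T@f["t"]
    return c+d*((np.asarray(z)-c[2])/d[:,2])[:,None]
def cloud(f):
    h,w=f["range_z"].shape; v,u=np.mgrid[0:h,0:w]
    p=np.stack([u,v],-1).reshape(-1,1,2).astype(float)
    n=cv2.undistortPoints(p,f["K"],np.asarray(f["dist_coeffs"])).reshape(-1,2)
    P=np.c_[n,np.ones(len(n))]*f["range_z"].reshape(-1,1)
    return ((P-f["t"])@f["R"]).reshape(h,w,3)
RNG=dict(green=((45,110,40),(85,255,255)),red=((0,150,60),(5,255,255)),red2=((174,150,60),(180,255,255)),
 yellow=((22,120,90),(36,255,255)),orange=((6,170,110),(17,255,255)),blue=((105,120,40),(130,255,255)))
def mask(f,c):
    m=cv2.inRange(f["hsv"],*RNG[c])
    if c=="red": m|=cv2.inRange(f["hsv"],*RNG["red2"])
    return m
def comps(f,c,amin=8,roi=(0.2,0.95,-0.6,0.6)):
    """colour blobs lying on the bench: (area, pixel centroid, mask)"""
    n,l,s,ce=cv2.connectedComponentsWithStats(mask(f,c)); out=[]
    for i in range(1,n):
        if s[i,4]<amin: continue
        p=cast(f,[ce[i]],0.0)[0]
        if roi[0]<p[0]<roi[1] and roi[2]<p[1]<roi[3]: out.append((s[i,4],ce[i],l==i,s[i,:4]))
    return out
E
python3 - <<'E'
from h import *
np.set_printoptions(precision=4,suppress=True)
for n in ("top","scene"):
    f=frame(n); print(n)
    for c in ("green","red","yellow","orange","blue"):
        for a,ce,m,bb in comps(f,c):
            cl=f["cloud"][m]; cl=cl[f["range_z"][m]>0]
            print(c,a,ce,bb,"z10:",cast(f,[ce],0.010)[0],"cloud med",np.median(cl,0), "zmax",np.percentile(cl[:,2],90))
E
```

```text
top
green 79 [234.9114 206.7595] [230 201  11  13] z10: [0.449  0.0916 0.01  ] cloud med [0.4478 0.0909 0.0153] zmax 0.021467369840877066
green 88 [115.1591 227.5455] [109 221  12  14] z10: [0.3621 0.5334 0.01  ] cloud med [0.3544 0.51   0.09  ] zmax 0.09980464419053162
red 81 [304.5556 161.5556] [299 156  12  12] z10: [ 0.6284 -0.1692  0.01  ] cloud med [ 0.6262 -0.1684  0.0156] zmax 0.021832783602613936
yellow 274 [229.2299 134.1095] [220 125  20  19] z10: [0.7301 0.1214 0.01  ] cloud med [0.7279 0.1209 0.0209] zmax 0.027842116112647218
yellow 148 [221.5135 163.0676] [215 156  14  15] z10: [0.6155 0.1473 0.01  ] cloud med [0.6148 0.1466 0.0136] zmax 0.020363269730211245
yellow 15 [278.1333 205.7333] [273 204  11   4] z10: [ 0.4563 -0.0706  0.01  ] cloud med [ 0.4537 -0.0731  0.033 ] zmax 0.03956702715530373
yellow 36 [279.5    210.0833] [274 208  12   5] z10: [ 0.4399 -0.076   0.01  ] cloud med [ 0.437  -0.075   0.0326] zmax 0.03911535080361321
yellow 40 [280.575 215.325] [274 213  14   6] z10: [ 0.4202 -0.0803  0.01  ] cloud med [ 0.4185 -0.0789  0.0318] zmax 0.03787847796138632
y
[... 3414 characters left out ...]
729583856
blue 23 [169.3478 161.6087] [166 160   8   5] z10: [ 0.3024 -0.2717  0.01  ] cloud med [ 0.332  -0.2646  0.0354] zmax 0.03768445015396213
blue 21 [157.8095 164.4762] [155 163   7   6] z10: [ 0.314  -0.3109  0.01  ] cloud med [ 0.3417 -0.3024  0.0356] zmax 0.03844168452607506
blue 151 [169.1523 180.3377] [159 166  20  23] z10: [ 0.3977 -0.264   0.01  ] cloud med [ 0.4146 -0.2587  0.0266] zmax 0.03575521712779562
blue 21 [227.1429 169.2857] [224 168   7   4] z10: [ 0.361  -0.0688  0.01  ] cloud med [ 0.3881 -0.0682  0.0352] zmax 0.0371901608336507
blue 204 [224.8873 186.1127] [213 170  25  27] z10: [ 0.4417 -0.0781  0.01  ] cloud med [ 0.4688 -0.0829  0.0277] zmax 0.03611967780267003
```

```bash
cat >> h.py <<'E'
def box(f,c,r,z,zlo,zhi=0.06):
    """top-face rectangle by range mask: contour px cast on plane z; returns centre, long-axis yaw, (L,W)"""
    C=f["cloud"]; m=((np.hypot(C[...,0]-c[0],C[...,1]-c[1])<r)&(C[...,2]>zlo)&(C[...,2]<zhi)&(f["range_z"]>0)).astype(np.uint8)
    m=cv2.morphologyEx(m,cv2.MORPH_CLOSE,np.ones((3,3))); m=cv2.morphologyEx(m,cv2.MORPH_OPEN,np.ones((3,3)))
    cs,_=cv2.findContours(m,cv2.RETR_EXTERNAL,cv2.CHAIN_APPROX_NONE); k=max(cs,key=cv2.contourArea)
    P=cast(f,k[:,0,:],z)[:,:2]
    (cx,cy),(a,b),ang=cv2.minAreaRect((P*1000).astype(np.float32))
    t=np.deg2rad(ang)+(np.pi/2 if b>a else 0); t=(t+np.pi/2)%np.pi-np.pi/2
    full=np.argwhere(m)[:,::-1]; cen=cast(f,full.astype(float),z).mean(0)[:2]
    return np.array([cx,cy])/1000,cen,t,(max(a,b),min(a,b))
E
python3 - <<'E'
from h import *
np.set_printoptions(precision=4,suppress=True)
for n in ("top","scene"):
    f=frame(n); print(n)
    print("trayA",box(f,(.428,-.075),.075,.034,.026)); print("trayB",box(f,(.371,-.272),.075,.034,.026))
    print("carrier",box(f,(.652,-.017),.1,.030,.02))
    print("tally",box(f,(.555,-.29),.07,.008,.004))
    u=lambda x0,y0,w,h:f["image"][y0:y0+h,x0:x0+w,::-1]
    R=dict(top=[(235,125,64,48),(260,185,100,64),(150,155,50,45),(325,165,44,36)],scene=[(215,205,64,64),(140,150,110,56),(325,165,64,56),(120,190,50,45)])[n]
    T=[cv2.resize(u(*r),(400,300),interpolation=cv2.INTER_CUBIC) for r in R]
    cv2.imwrite(f"pics/crop_{n}.png",np.vstack([np.hstack(T[:2]),np.hstack(T[2:])]))
E
```

```text
top
trayA (array([ 0.4266, -0.0771]), array([ 0.4267, -0.0771]), np.float64(0.24156091147693082), (96.2917251586914, 62.289947509765625))
trayB (array([ 0.3708, -0.2723]), array([ 0.3707, -0.2724]), np.float64(0.2921639848894195), (95.77445983886719, 62.4139289855957))
carrier (array([ 0.6535, -0.0167]), array([ 0.6539, -0.0168]), np.float64(-0.08270966081653608), (127.94927215576172, 84.82447814941406))
tally (array([ 0.5504, -0.2931]), array([ 0.5546, -0.3032]), np.float64(-1.5494015933123388), (129.84690856933594, 104.08767700195312))
scene
trayA (array([ 0.4285, -0.0769]), array([ 0.4309, -0.0766]), np.float64(0.23907809632692034), (111.71440887451172, 63.64641571044922))
trayB (array([ 0.3712, -0.2721]), array([ 0.3742, -0.2709]), np.float64(0.28614843661914846), (112.74559020996094, 61.75504684448242))
carrier (array([ 0.6619, -0.0178]), array([ 0.6664, -0.0176]), np.float64(-0.08755927716157075), (132.59457397460938, 84.29817962646484))
tally (array([ 0.5509, -0.324 ]), array([ 0.552 , -0.3252]), np.float64(-0.08901189837815426), (82.64240264892578, 71.97917938232422))
```

View pics/crop_top.png

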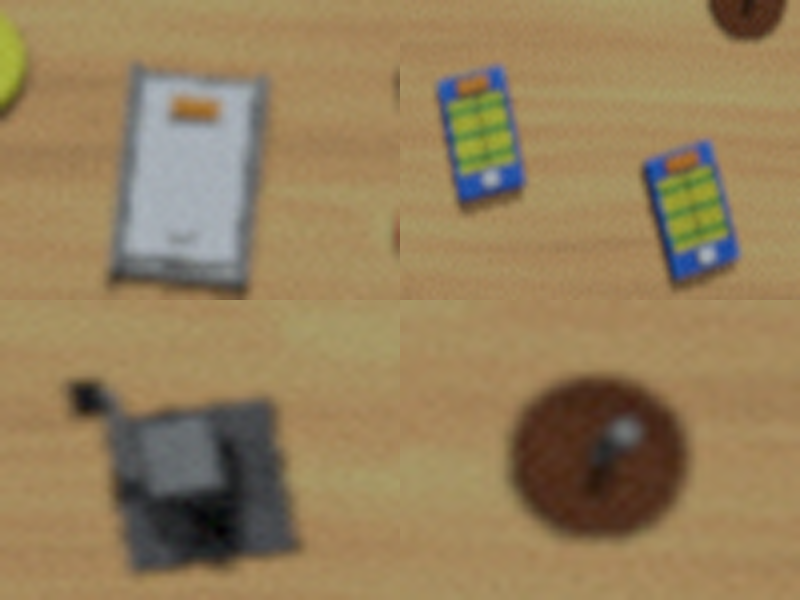

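View pics/crop_scene.png

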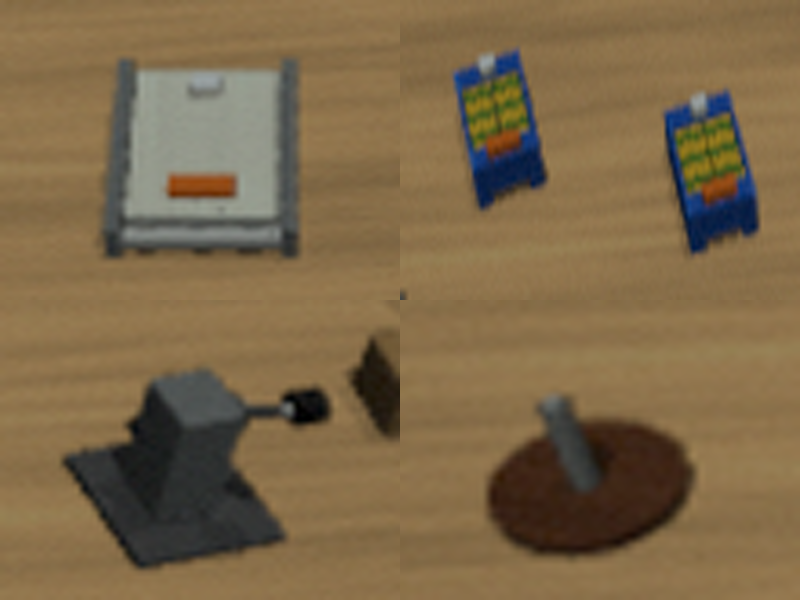

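Run:
```python
from h import *
np.set_printoptions(precision=4,suppress=True)
def cen(m,w=None):
    v,u=np.nonzero(m); return np.array([u.mean(),v.mean()])
for n in ("top","scene"):
    f=frame(n); print(n); H=f["hsv"].astype(int); C=f["cloud"]
    P0=cast(f,np.stack(np.meshgrid(np.arange(512),np.arange(384)),-1).reshape(-1,2).astype(float),0.0).reshape(384,512,3)
    near=lambda c,r:np.hypot(P0[...,0]-c[0],P0[...,1]-c[1])<r
    h,s,v=H[...,0],H[...,1],H[...,2]
    # lugs
    for nm,c,zt in (("A",(.428,-.075),.042),("B",(.371,-.272),.042),("car",(.654,-.017),.038)):
        o=near(c,.09)&(h>=4)&(h<=15)&(s>165)&(v>80)
        if o.sum(): 
            print(nm,"orange",o.sum(),cast(f,[cen(o)],zt-.001)[0])
        if nm!="car":
            w=near(c,.09)&(s<70)&(v>100); print(nm,"white",w.sum(),cast(f,[cen(w)],zt)[0] if w.sum() else None)
    # tally disc: dark brown -> fit ellipse
    d=(near((.553,-.31),.08)&(v<105)).astype(np.uint8); d=cv2.morphologyEx(d,cv2.MORPH_CLOSE,np.ones((5,5)))
    k=max(cv2.findContours(d,cv2.RETR_EXTERNAL,cv2.CHAIN_APPROX_NONE)[0],key=cv2.contourArea)
    P=cast(f,k[:,0].astype(float),.007)[:,:2]; print("disc",cv2.fitEllipse((P*1000).astype(np.float32)))
    g=near((.553,-.31),.08)&(s<75)&(C[...,2]>0.03); print("post px",g.sum(),np.median(C[g],0) if g.sum() else None, C[g][:,2].max() if g.sum() else None)
    vv,uu=np.nonzero(g)
    if len(vv): i=np.argsort(C[g][:,2])[-4:]; print("posttop",cast(f,[[uu[i].mean(),vv[i].mean()]],.062)[0])
    # switch
    d=(near((.53,.3),.09)&(v<85)).astype(np.uint8)
    k=max(cv2.findContours(d,cv2.RETR_EXTERNAL,cv2.CHAIN_APPROX_NONE)[0],key=cv2.contourArea)
    r=near((.5,.32),.25)&(v<40)&(C[...,2]>.08)&(C[...,2]<.13); print("roller",r.sum(),cen(r) if r.sum() else None,np.median(C[r],0) if r.sum() else None, cast(f,[cen(r)],.108)[0] if r.sum() else 0)
    ft=(C[...,2]>.003)&(C[...,2]<.013)&near((.54,.28),.09)&(v<90); q=C[ft][:,:2]; print("foot",ft.sum(),cv2.minAreaRect((q*1000).astype(np.float32)))
    hs=(C[...,2]>.08)&(C[...,2]<.096)&near((.5,.3),.16)&(v>50); q=C[hs]; print("housing",hs.sum(),np.median(q,0),cv2.minAreaRect((q[:,:2]*1000).astype(np.float32)) if len(q)>3 else 0)
```

```text
top
A orange 2 [ 0.4643 -0.076   0.041 ]
A white 132 [ 0.4307 -0.0789  0.042 ]
B orange 5 [ 0.4062 -0.2578  0.041 ]
B white 121 [ 0.3777 -0.2796  0.042 ]
disc ((547.1307373046875, -328.0346374511719), (67.67193603515625, 71.07432556152344), 30.373170852661133)
post px 13 [ 0.5463 -0.327   0.0604] 0.06816994764028339
posttop [ 0.5477 -0.3292  0.062 ]
roller 5 [160.4 169.2] [0.5658 0.3586 0.1152] [0.5667 0.3587 0.108 ]
foot 160 ((535.9734497070312, 321.5374450683594), (87.62214660644531, 74.85446166992188), 8.782990455627441)
housing 112 [0.5397 0.3202 0.0887] ((541.9490356445312, 324.28265380859375), (49.7158088684082, 43.75079345703125), 11.384343147277832)
scene
A orange 28 [ 0.4663 -0.0691  0.041 ]
A white 32 [ 0.406  -0.0745  0.042 ]
B orange 27 [ 0.4097 -0.261   0.041 ]
B white 16 [ 0.3524 -0.2802  0.042 ]
car orange 40 [ 0.6986 -0.0218  0.037 ]
disc ((548.1564331054688, -330.7424011230469), (72.36599731445312, 90.14512634277344), 112.27723693847656)
post px 34 [ 0.5524 -0.3285  0.0486] 0.06774168071276389
posttop [ 0.5473 -0.3295  0.062 ]
roller 36 [369.3333 184.75  ] [0.5731 0.3534 0.1096] [0.5708 0.3448 0.108 ]
foot 340 ((540.5151977539062, 320.58355712890625), (91.74374389648438, 78.10860443115234), 12.024728775024414)
housing 129 [0.5436 0.3188 0.0905] ((543.6207885742188, 322.0118103027344), (45.9383544921875, 41.16303253173828), 9.757956504821777)
```

Run:
```python
from h import *
np.set_printoptions(precision=4,suppress=True)
for n in ("top","scene"):
    f=frame(n); print(n); H=f["hsv"].astype(int);h,s,v=H[...,0],H[...,1],H[...,2]
    P0=cast(f,np.stack(np.meshgrid(np.arange(512),np.arange(384)),-1).reshape(-1,2).astype(float),0.03).reshape(384,512,3)
    near=lambda c,r:np.hypot(P0[...,0]-c[0],P0[...,1]-c[1])<r
    # orange lug: weight by saturation inside plate
    b=near((.692,-.02),.024)
    w=np.where(b,np.clip(s-60,0,None),0).astype(float)
    vv,uu=np.mgrid[0:384,0:512]; ce=[(uu*w).sum()/w.sum(),(vv*w).sum()/w.sum()]
    print("orange",cast(f,[ce],.038)[0], cast(f,[ce],.034)[0])
    ob=b&(s>110); k=cv2.findContours(ob.astype(np.uint8),cv2.RETR_EXTERNAL,cv2.CHAIN_APPROX_NONE)[0]; k=max(k,key=len)[:,0].astype(float)
    Q=cast(f,k,.038); print(" extent x",Q[:,0].min(),Q[:,0].max(),"y",Q[:,1].min(),Q[:,1].max())
    # plate: grey low-sat region
    g=near((.654,-.017),.09)&(s<75); 
    for lo in (60,110): 
        m=cv2.morphologyEx(((g)&(v>lo)).astype(np.uint8),cv2.MORPH_CLOSE,np.ones((7,7)))
        k=max(cv2.findContours(m,cv2.RETR_EXTERNAL,cv2.CHAIN_APPROX_NONE)[0],key=cv2.contourArea)
        print(" plate v>",lo,cv2.minAreaRect((cast(f,k[:,0].astype(float),.03)[:,:2]*1000).astype(np.float32)))
    for nm,c in (("A",(.464,-.068)),("B",(.407,-.261))):
        b=near(c,.022); w=np.where(b&(h<18),np.clip(s-150,0,None),0).astype(float); print(nm,"hue-orange",(w>0).sum(),cast(f,[[(uu*w).sum()/w.sum(),(vv*w).sum()/w.sum()]],.041)[0])
```

```text
top
orange [ 0.6946 -0.0195  0.038 ] [ 0.6956 -0.0196  0.034 ]
 extent x 0.6904997614510027 0.69854354218063 y -0.03154665340189458 -0.008778773968413126
 plate v> 60 ((654.8535766601562, -16.194969177246094), (86.00987243652344, 132.7057647705078), 84.64783477783203)
 plate v> 110 ((657.7949829101562, -16.486923217773438), (86.11434173583984, 126.62504577636719), 84.76982116699219)
A hue-orange 13 [ 0.4623 -0.0674  0.041 ]
B hue-orange 13 [ 0.4059 -0.2604  0.041 ]
scene
orange [ 0.6986 -0.0213  0.038 ] [ 0.6958 -0.0213  0.034 ]
 extent x 0.68993400326918 0.7053375805781865 y -0.03437330406169564 -0.006429075691959319
 plate v> 60 ((665.1575927734375, -18.38199234008789), (84.394775390625, 138.9683837890625), 84.77118682861328)
 plate v> 110 ((667.5321655273438, -18.213214874267578), (66.7171401977539, 121.31875610351562), 85.10515594482422)
A hue-orange 33 [ 0.4659 -0.0691  0.041 ]
B hue-orange 33 [ 0.409  -0.2618  0.041 ]
```

```bash
cat >> h.py <<'E'
PI=np.pi
def yawpick(pos,yaw):
    """grasp yaw modulo pi: the joint solution nearest mid-range of the last joint"""
    best=None
    for y in (yaw,yaw+PI,yaw-PI):
        q=robot.inverse_kinematics(pos,[PI,0,y])
        if q is not None and (best is None or abs(q[6])<best[0]): best=(abs(q[6]),y)
    return best[1] if best else None
def st(msg=""):
    s=robot.sense(); print(msg,"t %.1f"%s["t"],"tcp",np.round(s["tcp_pos"],4),"yaw %.3f"%s["tcp_rot"][2],"F",np.round(s["wrist_force"],1),"open %.3f"%s["opening"]); return s
def Rz(a): return np.array([[np.cos(a),-np.sin(a)],[np.sin(a),np.cos(a)]])
SW=np.array([.538,.320]); SWY=.18
E
python3 - <<'E'
from h import *
p=SW+Rz(SWY)@[.044,.034]; print(p)
robot.grip(0.0); print(robot.nose_length); st("shut")
yaw=yawpick([*p,.17],SWY); print(yaw)
s=robot.sense()["tcp_pos"]
robot.goto([*p,.17],[PI,0,yaw]); st("above")
f=frame("scene"); cv2.imwrite("pics/sw1.png",cv2.resize(f["image"][100:260,280:480,::-1],(800,600),interpolation=cv2.INTER_CUBIC))
c=robot.move_straight([*p,.115],vel=.05,contact_N=2); st("contact %s"%c)
E
```

```text
[0.57520212 0.36132799]
0.011
shut t 1.3 tcp [0.2357 0.6325 0.2424] yaw 1.214 F [0.4 0.5 0.8] open 0.002
0.18
above t 2.9 tcp [0.5738 0.3639 0.1702] yaw 0.184 F [-0.3 -0.4  1.2] open 0.002
contact True t 3.8 tcp [0.576  0.3613 0.1252] yaw 0.180 F [2.  0.9 3.4] open -0.003
```

View pics/sw1.png

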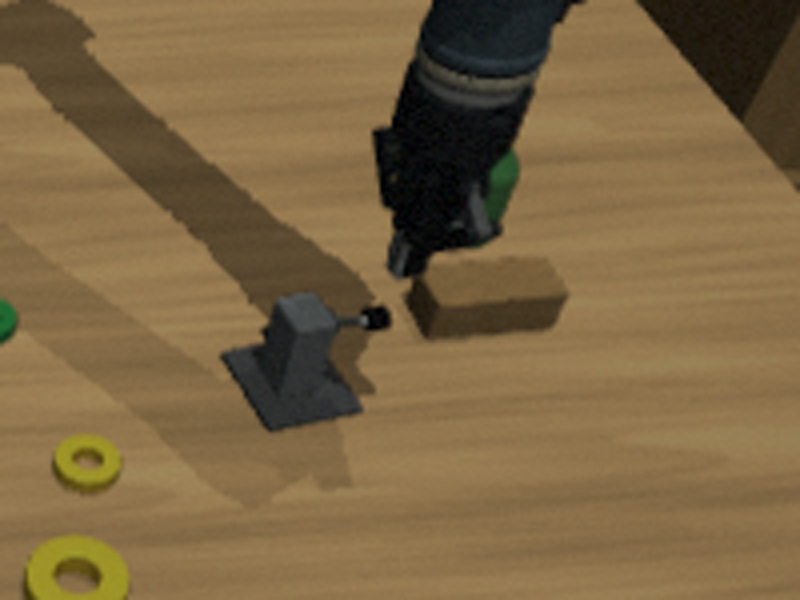

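Run:
```python
from h import *
p=SW+Rz(SWY)@[.044,.034]
robot.move_straight([*p,.096],vel=.04); robot.sleep(.2); st("pressed")
f=frame("scene"); cv2.imwrite("pics/sw2.png",cv2.resize(f["image"][100:260,280:480,::-1],(800,600),interpolation=cv2.INTER_CUBIC))
robot.move_straight([*p,.18],vel=.1); robot.sleep(.2); st("up")
f=frame("scene"); cv2.imwrite("pics/sw3.png",cv2.resize(f["image"][100:260,280:480,::-1],(800,600),interpolation=cv2.INTER_CUBIC))
```

```text
pressed t 4.8 tcp [0.5894 0.3641 0.1043] yaw 0.177 F [19.2  4.  13.3] open 0.001
up t 6.1 tcp [0.5749 0.3611 0.1792] yaw 0.180 F [0.6 1.1 0.3] open 0.002
```

View pics/sw2.png

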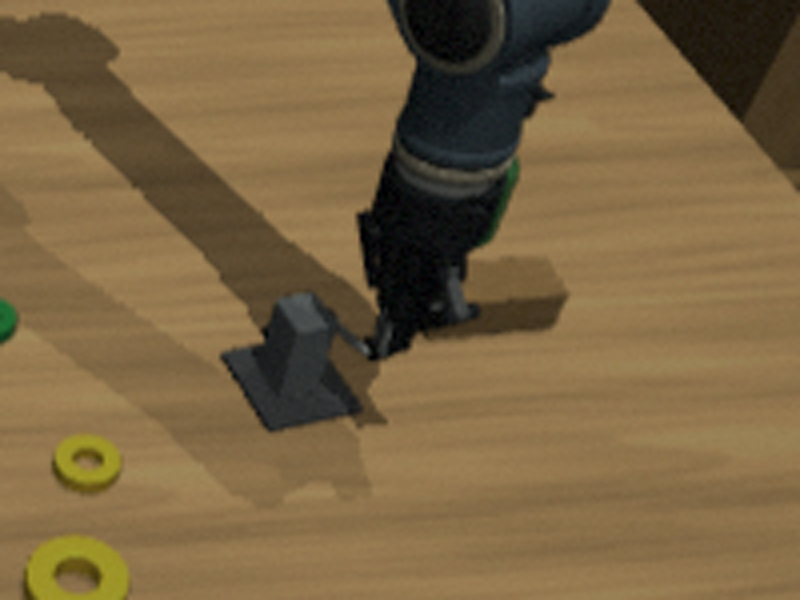

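View pics/sw3.png

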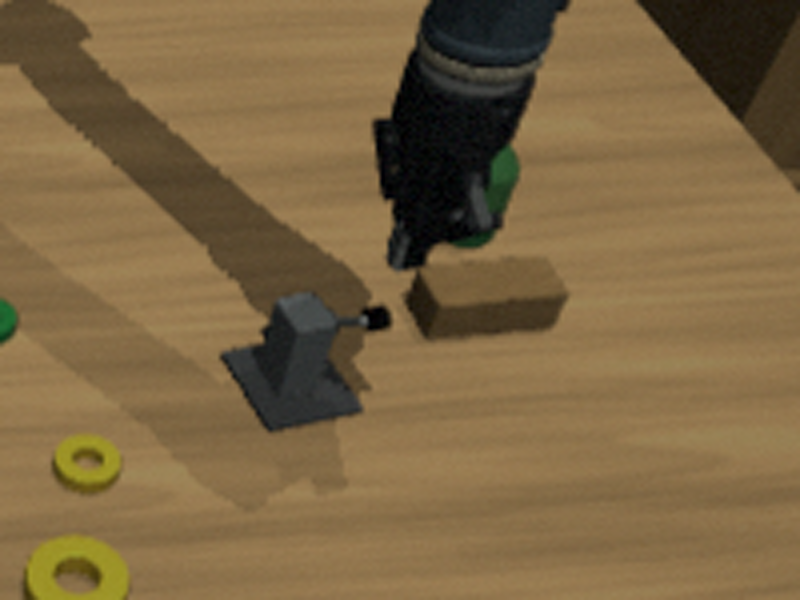

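The press pushed the tool about 14 mm sideways with 19 N, so I need the lever angle it actually reached. I'll project the lever's expected end positions into the pressed picture.

Run:
```python
from h import *
f=robot.grab_frame("scene"); K=np.array([[f["fx"],0,f["cx"]],[0,f["fy"],f["cy"]],[0,0,1]])
def px(P):
    u=cv2.projectPoints(np.array([P]),cv2.Rodrigues(f["R"])[0],f["t"],K,f["dist_coeffs"])[0].ravel(); return ((u-[280,100])*[4,3.75]).round()
for a in (0,.3,.4,.5,.6,.7,.8,.9,1.0):
    t=PI/4+a
    out=[]
    for y in (.022,.027,.034):
        q=SW+Rz(SWY)@[.05*np.sin(t),y]; out.append(px([*q,.07+.05*np.cos(t)]))
    print(a,out)
```

```text
0 [array([360., 318.]), array([366., 317.]), array([375., 315.])]
0.3 [array([362., 337.]), array([368., 336.]), array([377., 334.])]
0.4 [array([362., 343.]), array([368., 342.]), array([377., 340.])]
0.5 [array([362., 348.]), array([368., 347.]), array([377., 345.])]
0.6 [array([361., 354.]), array([367., 352.]), array([376., 351.])]
0.7 [array([360., 359.]), array([366., 357.]), array([375., 356.])]
0.8 [array([359., 363.]), array([365., 362.]), array([374., 360.])]
0.9 [array([357., 367.]), array([363., 366.]), array([372., 364.])]
1.0 [array([355., 371.]), array([361., 369.]), array([370., 368.])]
```

Run:
```python
import cv2,numpy as np
a=cv2.imread("pics/sw2.png")[280:400,280:440]; b=cv2.imread("pics/sw3.png")[280:400,280:440]
cv2.imwrite("pics/sw23.png",np.hstack([cv2.resize(np.clip(x.astype(float)*1.8,0,255).astype('uint8'),(400,300),interpolation=cv2.INTER_CUBIC) for x in (a,b)]))
```

```text
(no output)
```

View pics/sw23.png

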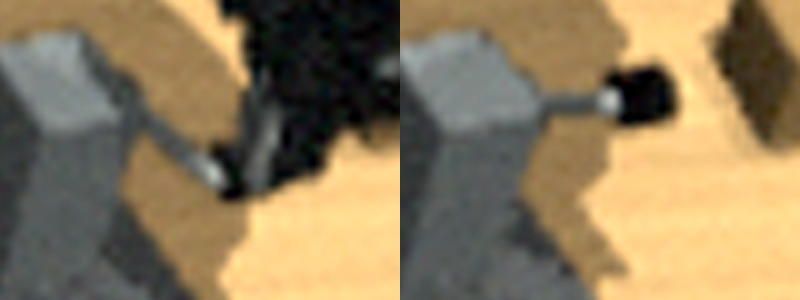

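The roller sits beside the fingertip. The lever end at crop (210,170) puts the angle at about 0.47–0.5 rad, so the click isn't certain. I'll press again, starting on top of the roller and following its arc outward. An extra press at this stage does no harm.

```bash
cat >> h.py <<'E'
def press(tag,zend=.093):
    P=lambda x,z:[*(SW+Rz(SWY)@[x,.034]),z]
    yaw=yawpick(P(.036,.17),SWY)
    robot.goto(P(.034,.17),[PI,0,yaw]); 
    robot.move_straight(P(.034,.140),vel=.08); robot.sleep(.1)
    c=robot.move_straight(P(.035,.120),vel=.04,contact_N=2); st("contact %s"%c)
    for x,z in ((.040,.110),(.043,.102),(.045,.097),(.046,zend)):
        robot.move_straight(P(x,z),vel=.04); s=st("press")
        d=s["tcp_pos"][2]-.011-.010; xx=(Rz(-SWY)@(s["tcp_pos"][:2]-SW))[0]
        a=np.arccos(np.clip((d-.07)/.05,-1,1))-PI/4; print("  x' %.4f angle if on top %.2f"%(xx,a))
        if a>.72: break
    robot.sleep(.25); st("held")
    f=robot.grab_frame("scene"); cv2.imwrite(f"pics/{tag}.png",np.clip(cv2.resize(f["image"][165:215,345:395,::-1].astype(np.uint8),(600,600),interpolation=cv2.INTER_CUBIC)*1.6,0,255))
    s=robot.sense()["tcp_pos"]
    robot.move_straight([s[0],s[1],.19],vel=.1); robot.sleep(.3); st("up")
    f=robot.grab_frame("scene"); cv2.imwrite(f"pics/{tag}b.png",np.clip(cv2.resize(f["image"][165:215,345:395,::-1].astype(np.uint8),(600,600),interpolation=cv2.INTER_CUBIC)*1.6,0,255))
E
python3 - <<'E'
from h import *
press("pr1")
E
```

```text
contact True t 7.5 tcp [0.5671 0.36   0.1257] yaw 0.180 F [0.8 0.1 4.5] open -0.001
press t 8.0 tcp [0.576  0.3617 0.1131] yaw 0.179 F [6.3 0.1 8.7] open -0.001
  x' 0.0448 angle if on top 0.33
press t 8.4 tcp [0.5781 0.3619 0.1045] yaw 0.179 F [ 6.1 -0.2  7.3] open 0.002
  x' 0.0470 angle if on top 0.51
press t 8.7 tcp [0.5797 0.3622 0.0992] yaw 0.179 F [5.1 0.2 7.6] open 0.001
  x' 0.0485 angle if on top 0.62
press t 8.9 tcp [0.5805 0.3622 0.0951] yaw 0.179 F [4.8 0.6 7.6] open 0.005
  x' 0.0494 angle if on top 0.70
held t 9.2 tcp [0.5805 0.3622 0.0953] yaw 0.179 F [4.2 1.1 7.1] open -0.001
up t 10.6 tcp [0.5803 0.3622 0.1896] yaw 0.180 F [-0.1  0.3 -0.2] open -0.002[ WARN:0@6.471] global loadsave.cpp:1063 imwrite_ Unsupported depth image for selected encoder is fallbacked to CV_8U.
```

View pics/pr1.png

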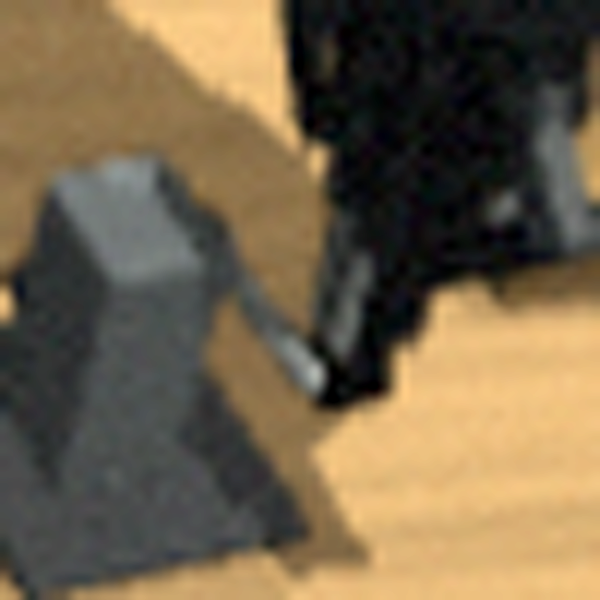

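View pics/pr1b.png

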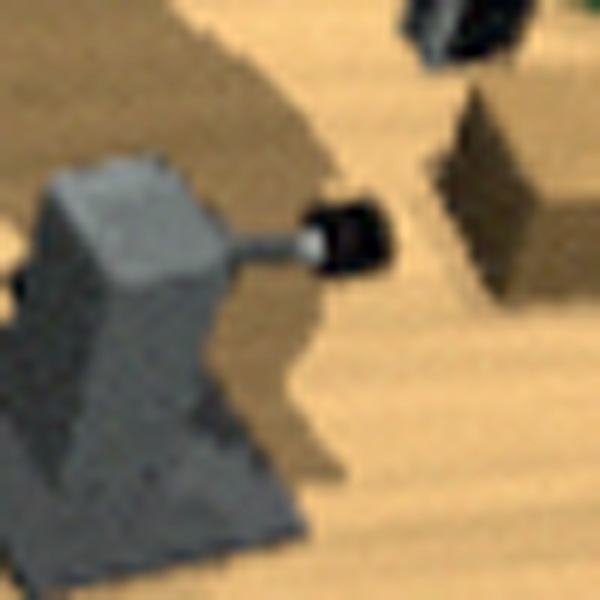

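At (315,380) in the pressed crop, against (315,245) at rest, the lever reached about 0.7 rad. The click is clear and the lever is back at rest. Next is tray A, using the same camera for grasp and placement.

```bash
cat >> h.py <<'E'
CAR=np.array([.6563,-.0172]); CARY=-.09; TALLY=np.array([.5478,-.3292])
def trays(f):
    """tray candidates from range: blobs of height .026-.045 rich in blue, off the carrier"""
    for c in ((.427,-.077),(.371,-.272)): print(c,box(f,c,.075,.034,.026))
def pick(xy,yaw,z,hover,strength,op=1.0):
    robot.grip(op)
    y=yawpick([*xy,z],yaw); print("yaw",y)
    robot.goto([*xy,hover],[PI,0,y]); robot.sleep(.15)
    robot.move_straight([*xy,z],vel=.12); robot.sleep(.15); st("at")
    robot.grip(0.0,strength); s=st("gripped"); return y
E
python3 - <<'E'
from h import *
f=frame("top"); trays(f)
xy=np.array([.427,-.077]); ty=.241
s=robot.sense()["tcp_pos"]
print([robot.inverse_kinematics([*xy,z],[PI,0,ty+PI/2]) is not None for z in (.018,.15)],[robot.inverse_kinematics([*xy,z],[PI,0,ty-PI/2]) is not None for z in (.018,.15)])
robot.move_straight([s[0],s[1],.25],vel=.2)
y=pick(xy,ty+PI/2,.020,.12,60)
p=robot.sense()["tcp_pos"]; robot.move_straight([p[0],p[1],.14],vel=.12); robot.sleep(.1); st("lift")
f=frame("scene"); cv2.imwrite("pics/a1.png",cv2.resize(f["image"][60:300,100:420,::-1],(800,600),interpolation=cv2.INTER_CUBIC))
E
```

```text
(0.427, -0.077) (array([ 0.42655237, -0.07706147]), array([ 0.42669292, -0.07702118]), np.float64(0.24156091147693082), (96.2917251586914, 62.289947509765625))
(0.371, -0.272) (array([ 0.37036118, -0.27178943]), array([ 0.37018664, -0.27195879]), np.float64(0.27751112276899215), (95.7418212890625, 64.07496643066406))
[True, True] [True, True]
yaw -1.3297963267948965
at t 15.0 tcp [ 0.4276 -0.077   0.0206] yaw -1.330 F [ 0.3 -1.1  0.4] open 0.999
gripped t 15.4 tcp [ 0.4273 -0.0769  0.0207] yaw -1.330 F [-2.   0.8  7.7] open 0.715
lift t 16.6 tcp [ 0.4267 -0.0769  0.1393] yaw -1.330 F [-0.3  0.6 -2.7] open 0.712
```

View pics/a1.png

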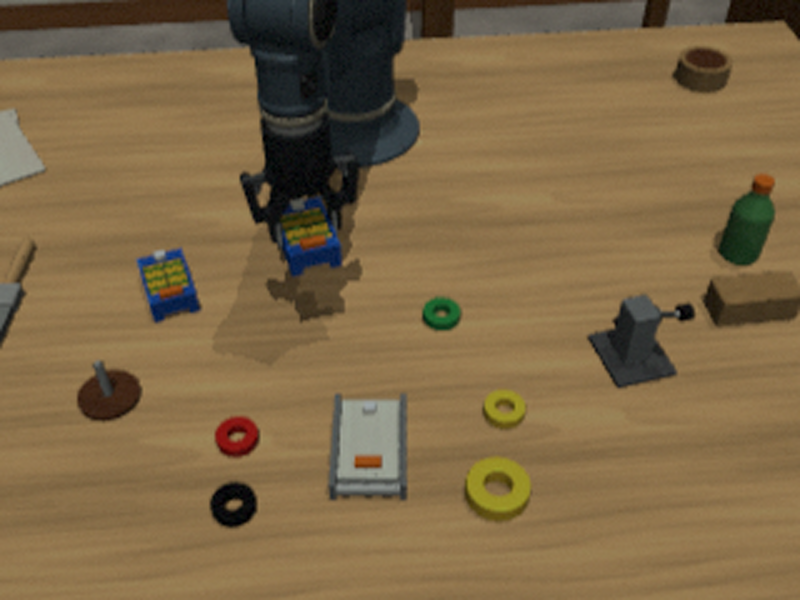

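Run:
```python
from h import *
np.set_printoptions(precision=4,suppress=True)
yw=CARY-PI/2
robot.goto([*CAR,.15],[PI,0,yw]); robot.sleep(.1)
robot.move_straight([*CAR,.030+.0207+.018],vel=.08); robot.sleep(.2); st("hover")
for n in("scene","top"):
    f=frame(n); r=dict(scene=(205,195,80,60),top=(227,115,72,54))[n]
    cv2.imwrite(f"pics/a2{n}.png",cv2.resize(f["image"][r[1]:r[1]+r[3],r[0]:r[0]+r[2],::-1],(800,600),interpolation=cv2.INTER_CUBIC))
```

```text
hover t 19.1 tcp [ 0.6566 -0.0172  0.0692] yaw -1.661 F [ 0.5  0.  -2.7] open 0.710
```

View pics/a2scene.png

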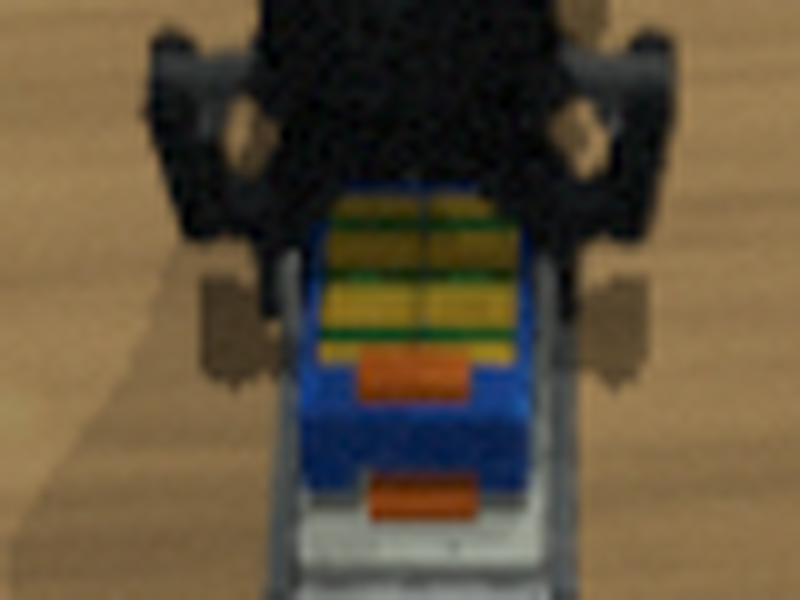

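View pics/a2top.png

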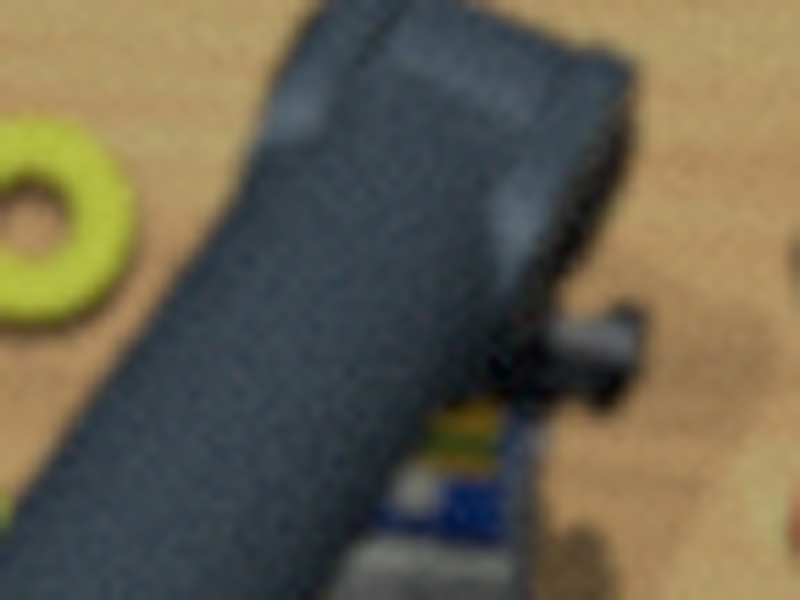

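```bash
cat > lug.py <<'E'
from h import *
def lugs(f,zu):
    """front-bottom edge midpoints of the two orange lugs in the scene view. zu: underside height of held tray"""
    m=(cv2.inRange(f["hsv"],(2,150,70),(17,255,255))>0); m[:195]=0; m[275:]=0; m[:,:205]=0; m[:,285:]=0
    n,l,s,ce=cv2.connectedComponentsWithStats(m.astype(np.uint8)); out=[]
    for i in range(1,n):
        if s[i,4]<12: continue
        out.append((ce[i][1],i))
    out.sort(); return [(l==i) for _,i in out]
E
python3 - <<'E'
from lug import *
np.set_printoptions(precision=4,suppress=True)
f=frame("scene"); L=lugs(f,.0485); T=robot.sense()["tcp_pos"]; zu=T[2]-.0207
# sub-pixel edges on an enlarged saturation image
S=f["hsv"][...,1].astype(np.float32); 
for m,zb,nm in zip(L,(zu+.034,.030),("tray","carrier")):
    v,u=np.nonzero(m); print(nm,m.sum(),u.min(),u.max(),v.min(),v.max(), "centroid",u.mean(),v.mean())
    k=5; M=cv2.resize(m.astype(np.float32),None,fx=k,fy=k,interpolation=cv2.INTER_CUBIC)>.5
    vv,uu=np.nonzero(M); vv=vv/k-.4; uu=uu/k-.4
    e=[uu.mean(),np.percentile(vv,99.5)]
    print("  front-bottom mid",cast(f,[e],zb)[0], "y-extent at top", cast(f,[[uu.min(),v.mean()],[uu.max(),v.mean()]],zb+.004)[:,1])
E
```

```text
tray 54 241 251 230 234 centroid 245.90740740740742 231.96296296296296
  front-bottom mid [ 0.698  -0.022   0.0822] y-extent at top [-0.0356 -0.007 ]
carrier 42 242 252 243 246 centroid 246.76190476190476 244.5
  front-bottom mid [ 0.7001 -0.0214  0.03  ] y-extent at top [-0.0352 -0.0056]
```

Run:
```python
from h import *
t=CAR+[.001,.0005]
c=robot.move_straight([*t,.0507-.002],vel=.02,contact_N=6); robot.sleep(.1); st("down %s"%c)
```

```text
down True t 20.2 tcp [ 0.657  -0.0167  0.0508] yaw -1.661 F [-0.9  0.1  4.9] open 0.714
```

Contact came at TCP z 0.0508, and flush is 0.0507, so it's seated. I'll release and check, then go for tray B.

Run:
```python
from h import *
robot.grip(1.0); robot.sleep(.1); s=st("rel")["tcp_pos"]
robot.move_straight([s[0],s[1],.16],vel=.15)
robot.goto([.50,-.27,.2],[PI,0,-1.33])
f=frame("top"); trays(f); print("carrier tray",box(f,CAR,.075,.064,.050,.085))
f=frame("scene"); cv2.imwrite("pics/a3.png",cv2.resize(f["image"][195:275,205:305,::-1],(800,600),interpolation=cv2.INTER_CUBIC))
C=f["cloud"]; H=f["hsv"]; m=(np.hypot(C[...,0]-CAR[0],C[...,1]-CAR[1])<.03)&(C[...,2]>.05)&(H[...,0]<40); 
d=C[m]-[*CAR,0]; A=np.c_[d[:,:2],np.ones(len(d))]; print("plane",np.linalg.lstsq(A,d[:,2],rcond=None)[0])
```

```text
rel t 20.6 tcp [ 0.6557 -0.0163  0.0493] yaw -1.661 F [ 0.9 -0.3 -0.4] open 1.000Traceback (most recent call last):
  File "<stdin>", line 5, in <module>
  File "h.py", line 72, in trays
    for c in ((.427,-.077),(.371,-.272)): print(c,box(f,c,.075,.034,.026))
                                                  ~~~^^^^^^^^^^^^^^^^^^^^
  File "h.py", line 35, in box
    cs,_=cv2.findContours(m,cv2.RETR_EXTERNAL,cv2.CHAIN_APPROX_NONE); k=max(cs,key=cv2.contourArea)
                                                                        ~~~^^^^^^^^^^^^^^^^^^^^^^^^
ValueError: max() iterable argument is empty
```

Run:
```python
from h import *
np.set_printoptions(precision=4,suppress=True)
f=frame("top")
try: print("B",box(f,(.371,-.272),.075,.034,.026))
except Exception as e: print(e)
print("carrier tray",box(f,CAR,.075,.064,.050,.085))
cv2.imwrite("pics/top3.png",cv2.resize(f["image"][:,:,::-1],(768,576),interpolation=cv2.INTER_CUBIC))
f=frame("scene"); cv2.imwrite("pics/a3.png",cv2.resize(f["image"][195:275,205:305,::-1],(800,600),interpolation=cv2.INTER_CUBIC))
C=f["cloud"]; H=f["hsv"]; m=(np.hypot(C[...,0]-CAR[0],C[...,1]-CAR[1])<.03)&(C[...,2]>.05)&(H[...,0]<40); 
d=C[m]-[*CAR,0]; A=np.c_[d[:,:2],np.ones(len(d))]; print("plane",np.linalg.lstsq(A,d[:,2],rcond=None)[0])
```

```text
B (array([ 0.3707, -0.2722]), array([ 0.3655, -0.2761]), np.float64(0.27731075318647735), (96.14319610595703, 63.05847930908203))
carrier tray (array([ 0.654 , -0.0166]), array([ 0.6541, -0.0168]), np.float64(-0.09314858649937463), (99.94313049316406, 61.824951171875))
plane [0.0116 0.0012 0.0638]
```

View pics/a3.png

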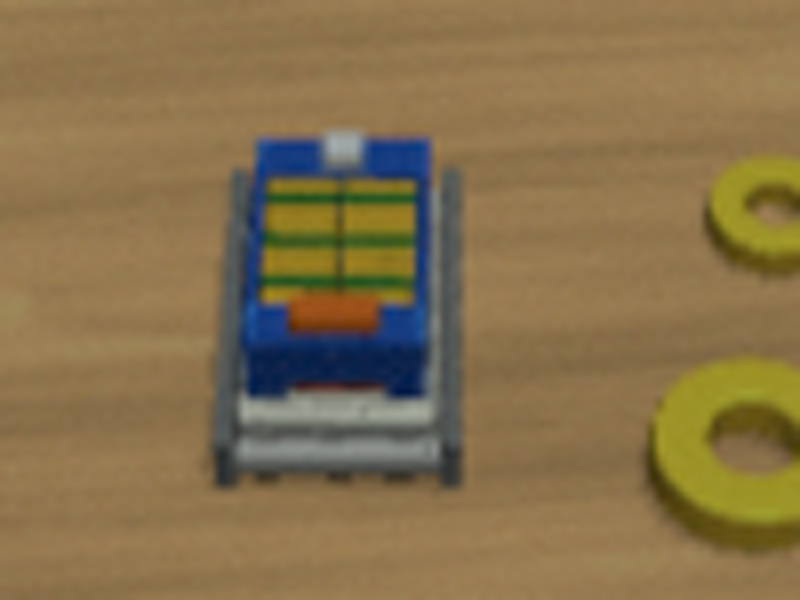

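View pics/top3.png

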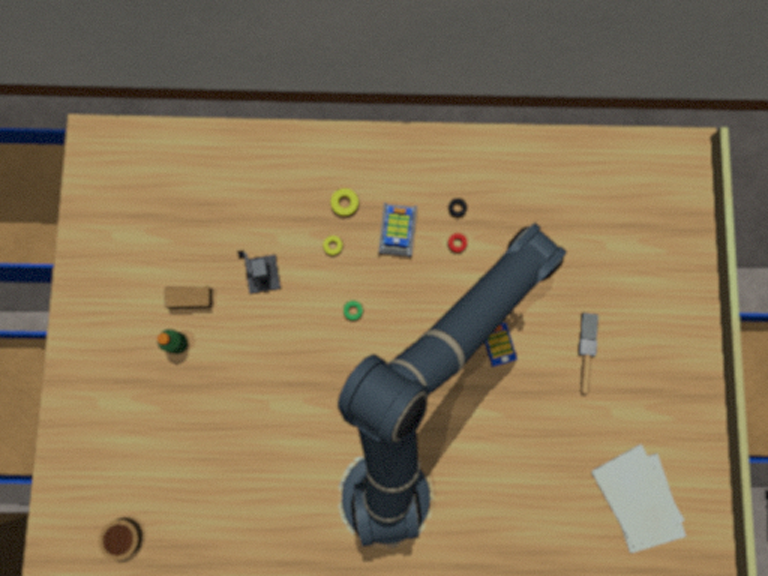

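Tray A is flush: its top plane is at 0.0638 m and level, with the orange lug in front at (335,313). Tray B is next.

Run:
```python
from h import *
xy=np.array([.3710,-.2720]); ty=.284
pick(xy,ty+PI/2,.020,.12,60)
p=robot.sense()["tcp_pos"]; robot.move_straight([p[0],p[1],.17],vel=.15); st("lift")
yw=CARY-PI/2; t=CAR+[.0008,.0005]
robot.goto([*t,.17],[PI,0,yw]); robot.sleep(.1)
robot.move_straight([*t,.064+.0207+.018],vel=.1); robot.sleep(.2); st("hover")
f=frame("scene"); cv2.imwrite("pics/b2.png",cv2.resize(f["image"][185:265,205:305,::-1],(800,600),interpolation=cv2.INTER_CUBIC))
```

```text
yaw -1.2867963267948965
at t 25.0 tcp [ 0.3715 -0.2723  0.0206] yaw -1.287 F [ 0.1 -0.2 -0.1] open 1.004
gripped t 25.4 tcp [ 0.3714 -0.2722  0.0207] yaw -1.286 F [-1.1  0.6  7.1] open 0.714
lift t 26.5 tcp [ 0.3708 -0.2716  0.1692] yaw -1.287 F [ 0.1 -0.1 -2.8] open 0.710
hover t 29.1 tcp [ 0.6576 -0.0168  0.1035] yaw -1.661 F [-0.5 -0.3 -3.3] open 0.715
```

View pics/b2.png

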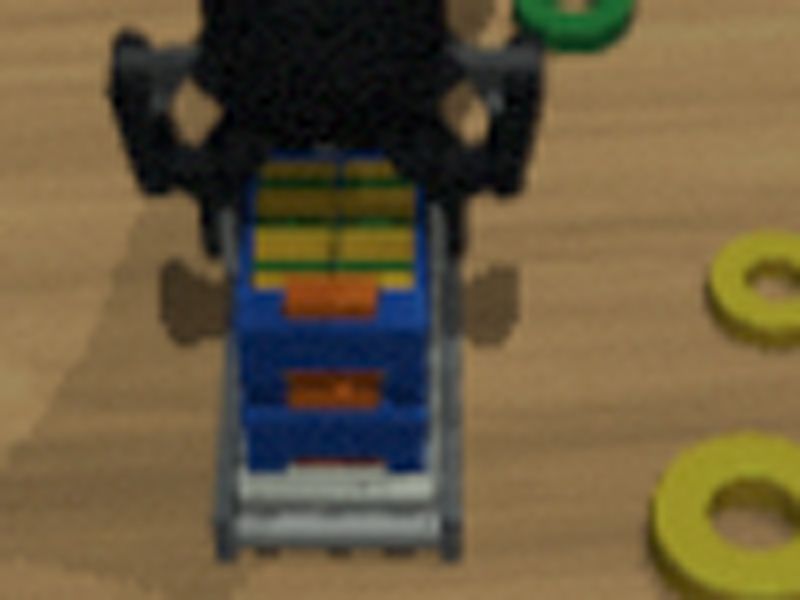

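Tray B is held level over the stack, with its orange lug at (331,298) above tray A's at (335,390). Lowering it now.

Run:
```python
from h import *
t=CAR+[.0008,.0005]
c=robot.move_straight([*t,.0847-.002],vel=.02,contact_N=6); robot.sleep(.1); s=st("down %s"%c)
```

```text
down True t 30.0 tcp [ 0.6569 -0.0167  0.0849] yaw -1.661 F [-0.5  0.7  5.9] open 0.712
```

```bash
cat >> h.py <<'E'
def ring(f,c,near,r=.05,z=.012):
    """token centre: mask pixels near point; mean of the extreme-contour ellipse cast at z"""
    P=[x for x in comps(f,c,25) if np.linalg.norm(cast(f,[x[1]],.01)[0][:2]-near)<r]
    if not P: return None
    a,ce,m,bb=max(P,key=lambda x:x[0]); return cast(f,[ce],z)[0][:2],a,bb
E
python3 - <<'E'
from h import *
np.set_printoptions(precision=4,suppress=True)
robot.grip(1.0); robot.sleep(.1); s=st("rel")["tcp_pos"]
robot.move_straight([s[0],s[1],.19],vel=.15)
robot.goto([.52,-.02,.24],[PI,0,-1.66])
f=frame("top"); print("stack top",box(f,CAR,.075,.098,.085,.12))
R=lambda f:[(c,ring(f,c,n)) for c,n in (("green",(.45,.091)),("red",(.628,-.17)),("yellow",(.6155,.147)))]
print(R(f))
f=frame("scene"); print(R(f)); cv2.imwrite("pics/b3.png",cv2.resize(f["image"][100:292,110:366,::-1],(800,600),interpolation=cv2.INTER_CUBIC))
C=f["cloud"]; H=f["hsv"]; m=(np.hypot(C[...,0]-CAR[0],C[...,1]-CAR[1])<.03)&(C[...,2]>.08)&(C[...,2]<.12)&(H[...,0]<40)&(H[...,1]>100); 
d=C[m]-[*CAR,0]; A=np.c_[d[:,:2],np.ones(len(d))]; print("plane",len(d),np.linalg.lstsq(A,d[:,2],rcond=None)[0])
E
```

```text
rel t 30.5 tcp [ 0.6555 -0.0163  0.0832] yaw -1.661 F [-0.3 -0.3 -0.7] open 1.001
stack top (array([ 0.6901, -0.0192]), array([ 0.6914, -0.0228]), np.float64(1.478760941631175), (61.1044921875, 26.273332595825195))
[('green', (array([0.4504, 0.0978]), np.int32(52), array([230, 201,  10,  12], dtype=int32))), ('red', (array([ 0.6274, -0.169 ]), np.int32(82), array([299, 156,  12,  12], dtype=int32))), ('yellow', (array([0.6151, 0.1473]), np.int32(145), array([215, 156,  14,  15], dtype=int32)))]
[('green', (array([0.4538, 0.0898]), np.int32(146), array([269, 179,  15,  13], dtype=int32))), ('red', (array([ 0.6312, -0.1704]), np.int32(185), array([186, 227,  17,  16], dtype=int32))), ('yellow', (array([0.6178, 0.1463]), np.int32(189), array([293, 216,  18,  16], dtype=int32)))]
plane 207 [ 0.008  -0.0055  0.098 ]
```

View pics/b3.png

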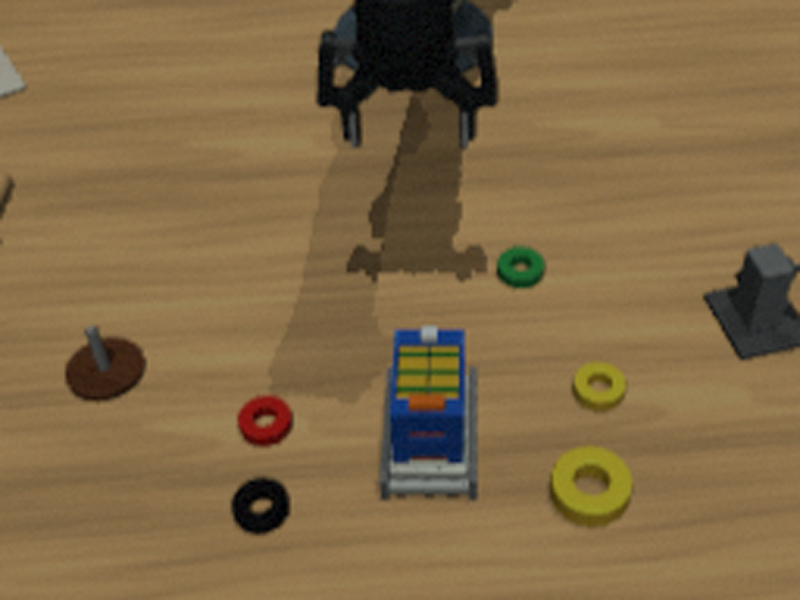

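The stack is flush and level with its top at 0.098 m. The crop confirms the picks: the red ring at (265,420), not the black one at (261,505), and the small yellow at (598,385), not the large one at (591,485). Red goes first.

```bash
cat >> h.py <<'E'
def token(xy,jaw,level,strength=30,pjaw=None):
    pick(np.array(xy),jaw,.008,.09,strength,op=.85)
    p=robot.sense()["tcp_pos"]; z0=p[2]
    robot.move_straight([p[0],p[1],.16],vel=.2); s=st("lift")
    if s["opening"]<.4: print("LOST?"); return False
    y=yawpick([*TALLY,.05],jaw if pjaw is None else pjaw)
    robot.goto([*TALLY,.14],[PI,0,y]); robot.sleep(.15)
    robot.move_straight([*TALLY,.10],vel=.1); robot.sleep(.1)
    f=robot.grab_frame("scene"); cv2.imwrite(f"pics/tok{level}.png",cv2.resize(f["image"][150:240,90:210,::-1],(800,600),interpolation=cv2.INTER_CUBIC))
    c=robot.move_straight([*TALLY,z0+.008+.016*level-.001],vel=.04,contact_N=4); robot.sleep(.1); s=st("down %s, flush at %.4f"%(c,z0+.008+.016*level)); return True
E
python3 - <<'E'
from h import *
token((.629,-.170),PI/2,0)
E
```

```text
yaw -1.5707963267948966
at t 34.5 tcp [ 0.6297 -0.1703  0.009 ] yaw -1.571 F [-0.  -0.9 -0.7] open 0.849
gripped t 34.8 tcp [ 0.6295 -0.1701  0.0088] yaw -1.571 F [-1.7  0.1  4.3] open 0.559
lift t 35.7 tcp [ 0.6287 -0.1695  0.1586] yaw -1.571 F [-0.6  0.7 -0.6] open 0.564
down True, flush at 0.0168 t 39.4 tcp [ 0.5478 -0.3292  0.0168] yaw -1.571 F [-0.8  1.3  5. ] open 0.559
```

View pics/tok0.png

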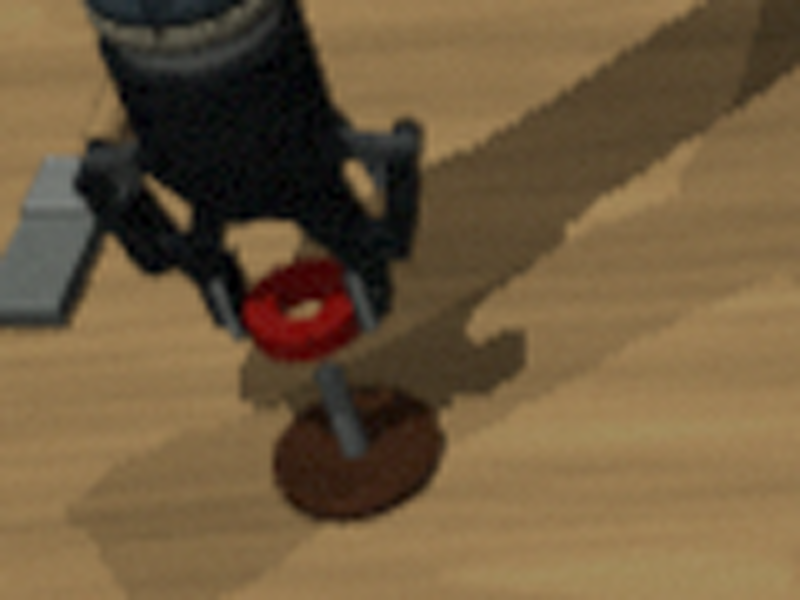

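The ring is flush on the foot. Releasing it, then yellow.

Run:
```python
from h import *
np.set_printoptions(precision=4,suppress=True)
robot.grip(.85); robot.sleep(.1); s=st("rel")["tcp_pos"]; robot.move_straight([s[0],s[1],.15],vel=.2)
robot.goto([.55,.0,.24],[PI,0,-1.57])
for n in ("top","scene"):
    f=frame(n); print([(c,ring(f,c,p,.07,.010)) for c,p in (("green",(.45,.091)),("red",(.548,-.33)),("yellow",(.6155,.147)))])
cv2.imwrite("pics/c1.png",cv2.resize(f["image"][100:292,90:346,::-1],(800,600),interpolation=cv2.INTER_CUBIC))
token((.616,.147),PI/2,1)
```

```text
rel t 39.8 tcp [ 0.547  -0.3284  0.0155] yaw -1.571 F [-0.3  0.6 -0.7] open 0.853
[('green', None), ('red', (array([ 0.5492, -0.3297]), np.int32(137), array([340, 176,  15,  14], dtype=int32))), ('yellow', (array([0.6156, 0.1475]), np.int32(147), array([215, 156,  14,  15], dtype=int32)))]
[('green', (array([0.4518, 0.0904]), np.int32(144), array([269, 179,  15,  13], dtype=int32))), ('red', (array([ 0.5451, -0.3321]), np.int32(162), array([134, 208,  17,  15], dtype=int32))), ('yellow', (array([0.6158, 0.147 ]), np.int32(190), array([293, 216,  18,  15], dtype=int32)))]
yaw -1.5707963267948966
at t 44.3 tcp [0.6167 0.1471 0.009 ] yaw -1.571 F [ 0.3  0.9 -0.2] open 0.854
gripped t 44.6 tcp [0.6163 0.1471 0.0089] yaw -1.571 F [-1.7  0.6  5.3] open 0.577
lift t 45.5 tcp [0.6153 0.1473 0.1587] yaw -1.571 F [ 0.3  0.1 -0.1] open 0.576
down True, flush at 0.0329 t 49.8 tcp [ 0.5478 -0.3292  0.0329] yaw -1.571 F [-1.   0.4  5. ] open 0.573
```

View pics/c1.png

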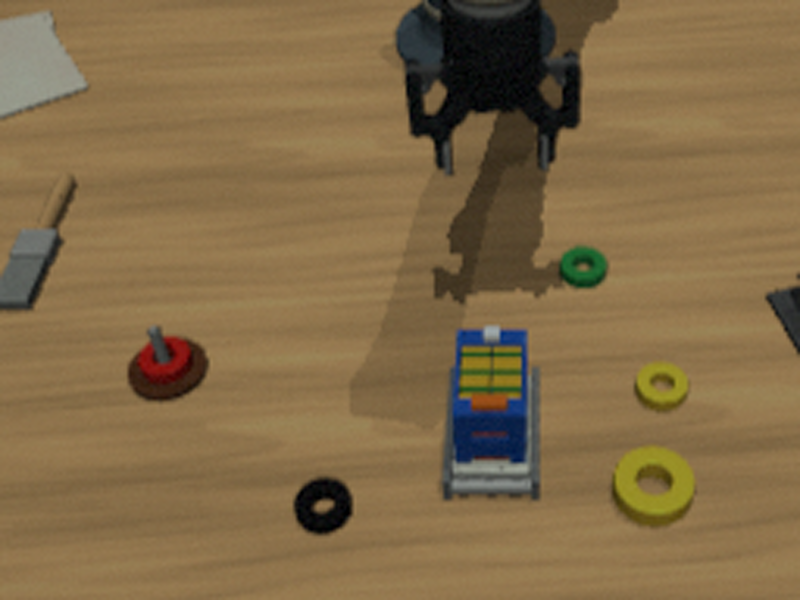

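View pics/tok1.png

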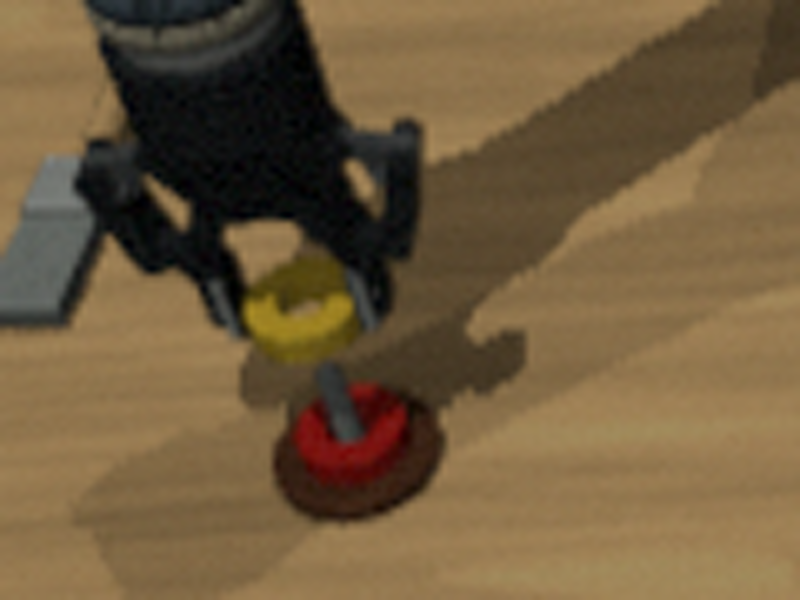

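Red lies flat on the post, and yellow came down flush on top of it. Green is next.

Run:
```python
from h import *
np.set_printoptions(precision=4,suppress=True)
robot.grip(.85); robot.sleep(.1); s=st("rel")["tcp_pos"]; robot.move_straight([s[0],s[1],.15],vel=.2)
f=frame("scene"); g=ring(f,"green",(.45,.091),.09,.010); print(g)
f=frame("top"); print(ring(f,"green",(.45,.091),.09,.010))
ok=token(g[0]-[.0015,-.0007],PI/2,2)
```

```text
rel t 50.3 tcp [ 0.5469 -0.3284  0.0316] yaw -1.571 F [-0.1  0.4 -0.9] open 0.856
(array([0.4519, 0.0902]), np.int32(145), array([269, 179,  15,  13], dtype=int32))
(array([0.4573, 0.1032]), np.int32(26), array([230, 201,   6,   9], dtype=int32))
yaw -1.5707963267948966
at t 54.1 tcp [0.451  0.0911 0.0086] yaw -1.571 F [-0.5  0.2 -0.3] open 0.848
gripped t 54.4 tcp [0.4507 0.0911 0.0087] yaw -1.571 F [-2.3  1.   6.5] open 0.574
lift t 55.3 tcp [0.4498 0.0913 0.1592] yaw -1.570 F [-0.1  0.1 -0.2] open 0.569
down True, flush at 0.0487 t 59.1 tcp [ 0.5476 -0.3291  0.0488] yaw -1.571 F [-1.   0.4  5.7] open 0.573
```

View pics/tok2.png

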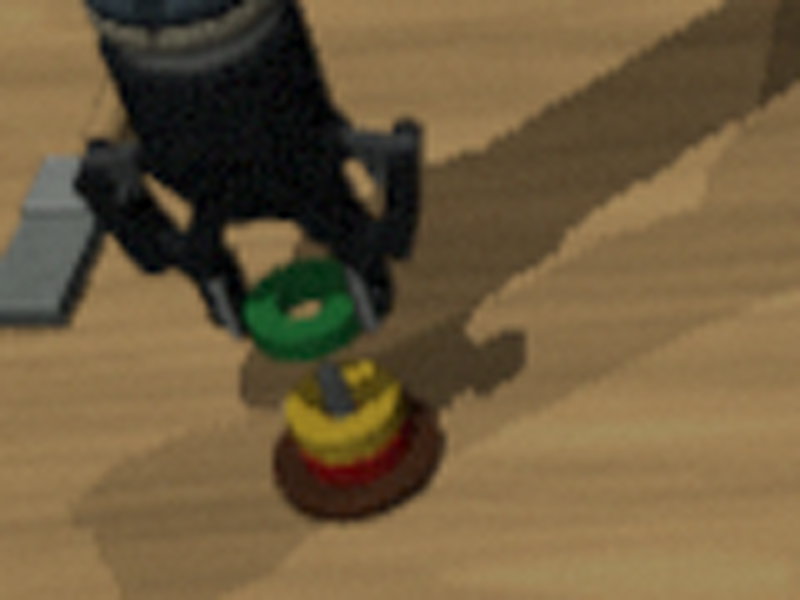

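Green is flush too. I'll release, back off and check the whole scene before closing the batch.

Run:
```python
from h import *
np.set_printoptions(precision=4,suppress=True)
robot.grip(.85); robot.sleep(.1); s=st("rel")["tcp_pos"]; robot.move_straight([s[0],s[1],.15],vel=.2)
robot.goto([.45,.25,.25],[PI,0,0]); robot.grip(0.0); robot.sleep(.3)
f=frame("top"); print("stack",box(f,CAR,.075,.098,.085,.12))
C=f["cloud"]
for c,z in (("green",.05),("yellow",.035),("red",.02)):
    print(c,ring(f,c,TALLY,.05,z))
m=mask(f,"green")>0; m&=np.hypot(C[...,0]-TALLY[0],C[...,1]-TALLY[1])<.05; print("green z",np.median(C[m],0))
f=frame("scene"); C=f["cloud"]; H=f["hsv"]
for c in ("green","yellow","red"):
    m=(mask(f,c)>0)&(np.hypot(C[...,0]-TALLY[0],C[...,1]-TALLY[1])<.05); print(c,m.sum(),np.percentile(C[m][:,2],[10,50,90]) if m.any() else None)
m=(np.hypot(C[...,0]-CAR[0],C[...,1]-CAR[1])<.03)&(C[...,2]>.08)&(C[...,2]<.12)&(H[...,0]<40)&(H[...,1]>100)
d=C[m]-[*CAR,0]; A=np.c_[d[:,:2],np.ones(len(d))]; print("plane",len(d),np.linalg.lstsq(A,d[:,2],rcond=None)[0])
cv2.imwrite("pics/d1.png",cv2.resize(f["image"][100:292,90:346,::-1],(800,600),interpolation=cv2.INTER_CUBIC))
cv2.imwrite("pics/d2.png",cv2.resize(f["image"][:,:,::-1],(768,576),interpolation=cv2.INTER_CUBIC))
```

```text
rel t 59.5 tcp [ 0.5469 -0.3284  0.0475] yaw -1.571 F [-0.4 -0.8 -0.5] open 0.848
stack (array([ 0.6539, -0.0165]), array([ 0.6535, -0.0164]), np.float64(-0.08677684043330558), (99.15828704833984, 61.9560546875))
green (array([ 0.546 , -0.3277]), np.int32(129), array([342, 175,  14,  14], dtype=int32))
yellow None
red None
green z [ 0.5455 -0.3263  0.0544]
green 173 [0.0485 0.0569 0.059 ]
yellow 21 [0.0281 0.0337 0.0382]
red 38 [0.0105 0.0158 0.0203]
plane 208 [ 0.0319 -0.0003  0.0977]
```

View pics/d1.png

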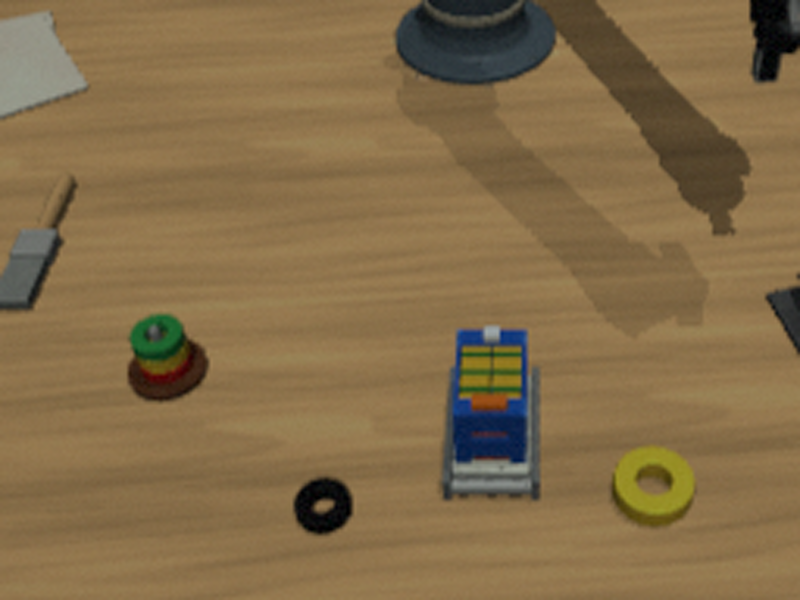

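View pics/d2.png

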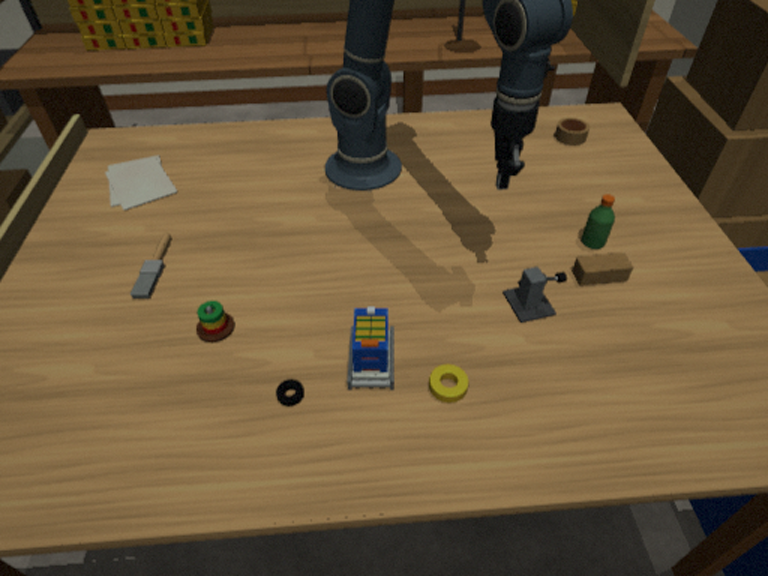

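Everything is in place: the stack on the carrier at (371,345) with orange at the front, and all three rings on the post at (212,318). Closing the batch now.

Run:
```python
from h import *
press("pr2"); 
robot.goto([.45,.25,.27],[PI,0,0]); robot.sleep(.5)
f=frame("scene"); C=f["cloud"]; H=f["hsv"]
m=(np.hypot(C[...,0]-CAR[0],C[...,1]-CAR[1])<.03)&(C[...,2]>.08)&(C[...,2]<.12)&(H[...,0]<40)&(H[...,1]>100)
d=C[m]-[*CAR,0]; A=np.c_[d[:,:2],np.ones(len(d))]; print("plane",len(d),np.linalg.lstsq(A,d[:,2],rcond=None)[0])
m=(mask(f,"green")>0)&(np.hypot(C[...,0]-TALLY[0],C[...,1]-TALLY[1])<.05); print("green",np.percentile(C[m][:,2],[50,90]))
cv2.imwrite("pics/e1.png",cv2.resize(f["image"][:,:,::-1],(768,576),interpolation=cv2.INTER_CUBIC))
a,b=[cv2.resize(cv2.imread(f"pics/pr2{x}.png"),(400,400)) for x in ("","b")]; cv2.imwrite("pics/pr2ab.png",np.hstack([a,b]))
```

```text
contact True t 65.2 tcp [0.5672 0.3601 0.1256] yaw 0.180 F [0.5 1.4 3.7] open 0.000
press t 65.7 tcp [0.5759 0.3616 0.113 ] yaw 0.179 F [6.1 1.  8.3] open -0.003
  x' 0.0448 angle if on top 0.33
press t 66.1 tcp [0.578  0.3618 0.1044] yaw 0.179 F [5.3 1.2 8.2] open 0.001
  x' 0.0469 angle if on top 0.51
press t 66.4 tcp [0.5797 0.362  0.0992] yaw 0.179 F [3.8 0.6 6.4] open 0.002
  x' 0.0486 angle if on top 0.62
press t 66.6 tcp [0.5806 0.3621 0.0951] yaw 0.179 F [4.3 1.1 7.4] open 0.006
  x' 0.0494 angle if on top 0.70
held t 66.9 tcp [0.5805 0.3622 0.0953] yaw 0.179 F [4.  1.5 7.3] open 0.000
up t 68.3 tcp [0.5804 0.3621 0.1896] yaw 0.180 F [ 0.4 -0.3 -0.2] open 0.002
plane 206 [ 0.02686932 -0.00344628  0.09781238]
green [0.05664616 0.05893303][ WARN:0@9.533] global loadsave.cpp:1063 imwrite_ Unsupported depth image for selected encoder is fallbacked to CV_8U.
```

View pics/pr2ab.png

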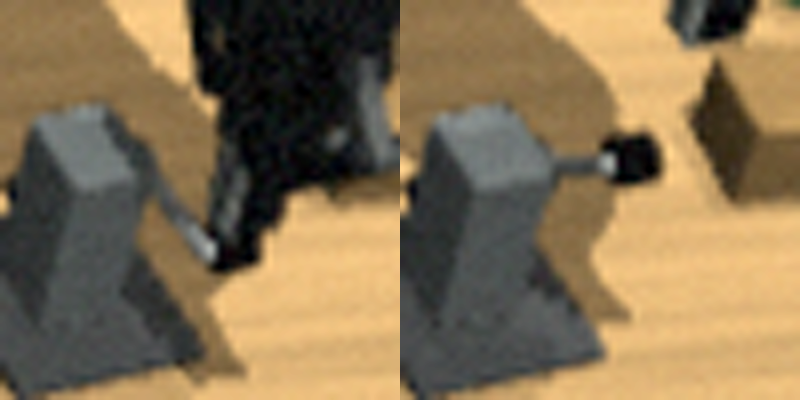

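View pics/e1.png

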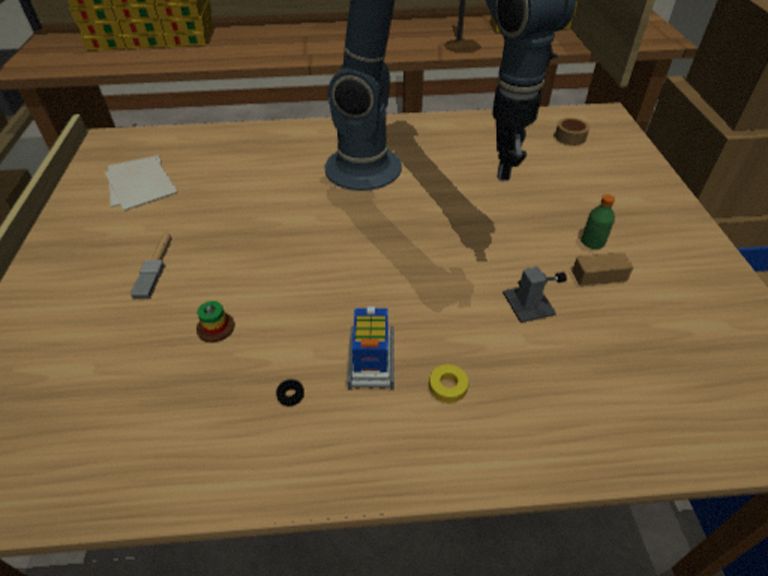

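The lever's end went from (208,245) pressed, about 0.7 rad, back to rest at (608,163). The stack, rings and bystanders haven't changed, so I'm handing in.

Run:
```python
from plant import robot
robot.close_job(); print(robot.sense()["t"])
```

```text
the job is handed in; nothing more can be done
the job is handed in; nothing more can be done
```

I opened the batch with the switch, stacked both trays on the carrier, threaded the red, small yellow and green tokens onto the post, and clicked the switch again to close. The job is handed in, about 70 s in, and it reports no verdict. Only two trays were in the scene. I left the black ring, the large yellow ring and the bystanders alone.

**Last checks:**
- **Trays:** both came down within 0.2 mm of flush height. The top face of the stack reads 0.098 m, as it should, with orange over orange.
- **Tokens:** all three came down flush. The top of the green one reads about 0.058 m, against 0.056 m expected.
- **Lever:** the final press reached about 0.70 rad, and the picture afterwards shows the lever back at rest.

**What didn't agree:**
- **First press:** the fingertip slid off the side of the roller and may have reached only about 0.47–0.5 rad. I pressed again, to about 0.7 rad, before starting the trays.
- **Stack tilt:** the range readings gave a tilt of 0.01–0.03 rad, under the 0.07 limit. I took this as noise, since the heights were flush.
- **Stack position:** the two cameras differed by a few millimetres on the carrier's position along x. Both trays dropped onto their keys anyway.

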